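# Rest the lopsided tamper on its cradle

### The job

Put the double-ended tamper away on its cradle: lay its bar across both forks so that it balances there, level, with both feet clear of the bench, and let go. It is heavier at one end, which you cannot see, so feel for its balance point with a small trial lift and shift your grip until it lifts level; never let it hang down by one end. Leave the jars where they are.

Things in the scene. Friction and masses are not known exactly. Their poses are not given: they have to be found in the camera images.
- tamper_mid (a point): middle of the tamper's bar, on its axis, 27 mm above the bench at the start (19 mm free under the bar); x runs along the bar (any heading), z up. The bar is square steel, 16 x 16 mm, 170 mm long between the feet
- tamper: double-ended tamper, 210 mm long: the steel bar with a white square foot, 54 x 54 x 20 mm, on each end; lies flat on both feet. Origin under the bar's middle at bench level. Weighs 0.6 to 0.8 kg. One foot has a hidden steel core: the balance point lies 33 to 48 mm from the bar's middle towards one foot; which foot and how far cannot be seen
- cradle_seat (a point): where a seated bar's axis runs: midway between the cradle's two forked plates, 80 mm above the bench (slot floors at 72 mm). x runs along a seated bar (either way round), y across, z up. Slots about 26 mm wide at the flat floor, flaring to about 60 mm at their tops 103 mm up
- cradle: dark steel tamper cradle fixed to the bench: base 110 x 110 x 8 mm, two upright forked plates 4 mm thick, 24 mm either side of its centre along x (44 mm free between them, open to the sides for fingers). A bar laid in both slots stays only if its balance point is between the plates. Origin: centre of its underside
- jar1: glass jar of pate, 76 mm across, about 70 mm tall, lidded, right of the tamper; a bystander. Origin: centre of its underside
- jar2: glass jar of pate, 76 mm across, about 70 mm tall, open, with herbs on top, beyond the tamper; a bystander. Origin: centre of its underside
- jar3: glass jar of pate, 76 mm across, about 70 mm tall, lidded, beyond the tamper; a bystander. Origin: centre of its underside
- jar4: glass jar of pate, 76 mm across, about 70 mm tall, open, with herbs on top, between the tamper and the cradle, further out; a bystander. Origin: centre of its underside
- jar5: glass jar of pate, 76 mm across, about 70 mm tall, lidded, to the left of the cradle; a bystander. Origin: centre of its underside
Things that resemble listed ones, but are neither listed nor needed, are in the scene too. What is shaped like the cradle but purple or turquoise is not meant.

How it is judged (in metres and radians):
On the way:
1. the tamper is lifted clear of the bench, level (height (world z) of tamper_mid above 0.1 m and angle between tamper_mid's own x axis and vertical between 1.2708 and 1.8708 rad), for 0.2 s.
At the end, for the whole second after the job is handed in: The bar lies in both slots of the cradle (its middle within 12 mm across, 7 mm in height and 62 mm along of the cradle's point), along the cradle within 14 degrees, level within about 4.5 degrees, at rest and released (y of tamper_mid in the frame of cradle_seat between -0.012 and 0.012 m and z of tamper_mid in the frame of cradle_seat between -0.007 and 0.007 m and x of tamper_mid in the frame of cradle_seat between -0.062 and 0.062 m and angle between tamper_mid's own x axis and vertical between 1.4908 and 1.6508 rad and angle between the x axis of tamper_mid and the x axis of cradle_seat, either way round below 0.25 rad and linear speed of tamper below 0.02 m/s and angular speed of tamper below 0.1 rad/s); the robot touches nothing.
It fails at once if the tamper tips more than about 23 degrees from level (angle between tamper_mid's own x axis and vertical below 1.1708 rad or angle between tamper_mid's own x axis and vertical above 1.9708 rad).
It fails at once if a jar is shoved more than 25 mm or tipped over (distance of any of jar1, jar2, jar3, jar4, jar5 from where it was at the start of the episode above 0.025 m or angle between any of jar1, jar2, jar3, jar4, jar5's own z axis and vertical above 0.5 rad).
It also fails if it takes over 58 s, if anything falls off the work surface, if the arm or the gripper's body presses on something with over 40 N, if the wrist force passes 120 N, or if a joint passes its speed limit or range.

### The arm

A 7-joint arm with a two-finger parallel gripper is mounted at the origin on the work surface. World frame = base frame: x ahead of the robot, y to its left, z up, the work surface at z = 0. Lengths are in m, angles in degrees, forces in N, time in s.
With the tool pointing down it reaches from about 0.35 to 0.775 m from the base axis. Payload 3.1 kg.
Tool frame: the origin (TCP) lies on the centre line of the jaws, within the pads' length; the fingertips stand 17 mm ahead of it and the grasp point (between the pads) lies 2 mm behind it (robot.tip_reach is the distance from the TCP to the fingertips, in m); z points along the fingers, y is the direction in which the jaws open and shut (so a half turn about z gives the same grasp; the last joint's range is limited). The gripper opens to 85 mm and grips with 20 to 120 N. Pads are 22 mm wide; open, the fingers measure 114 mm over their backs; the gripper's body (76 mm by 85 mm) begins 54 mm behind the grasp point. The pads swing forward as they close: fully open they stand 13 mm farther back than shut.
Start: joints at [-66.274, 17.813, 0.802, 86.603, -0.252, 75.585, -1.558], TCP at [0.242, 0.494, 0.248] pointing down, gripper open.
Joint ranges: [-154.91, 154.91], [-16.99, 109.72], [-72.82, 74.43], [7.12, 147.25], [-82.49, 262.49], [11.32, 116.49], [-174.64, 174.64]. Speed limits (degrees/s): [159.86, 159.86, 180, 180, 180, 180, 180].

### API

Orientations are given as [roll, pitch, yaw] about the fixed x, y, z axes, in that order (R = Rz(yaw) Ry(pitch) Rx(roll)).
In Python, from station import robot, fingers, vision, workorder, recognise gives the robot as it stands. Calls block until the motion is done:
- robot.move_to(position, orientation): joint-space move of the TCP to a pose.
- robot.line_to(position, orientation=None, velocity=0.15, f_stop=None): straight line of the TCP; orientation=None keeps the orientation; velocity is the mean speed in m/s. With f_stop (N) it stops when the force on the tool has changed by that much, and returns True; else False.
- robot.move_j(angles): joint-space move.
- fingers.gripper_to(opening, force=None): opening from 0.0 (shut) to 1.0 (fully open); force is the grip in N (None keeps the last); returns when the fingers have stopped.
- robot.pause(seconds).
- robot.inverse_kinematics(position, orientation): joint angles nearest the present ones, or None.
- vision.grab_frame(name): name is "side" or "top" or "wrist"; returns the picture (384x512x3 uint8, red, green, blue); there is no depth.
- vision.calibration(name): a dict with "mtx" (3x3 intrinsics, pixels), "extrinsics" (4x4, takes a point from world to camera coordinates); the wrist camera has in their place "T_tool_cam" (4x4, takes a point from camera to tool coordinates, whose origin is the TCP and whose axes are the flange's). Camera axes: x right, y up, looking along -z (the intrinsics and any distortion apply to the point x, -y, -z); pixel columns grow to the right and rows downward; lengths in m; the calibration is good to about 2 mm. The wrist camera is an equidistant fisheye: a pixel r from the principal point sees the ray r / f radians off the axis. A picture is of the moment at which its call begins: read the wrist's pose just before it. calibration takes no time and is no camera call.
A pose or a line that the arm cannot do raises robot.PlanningError and nothing moves.
- workorder.close_job(): hands the job in, once; it reports no verdict.
Trained networks look in the newest picture that a camera, given by its name, has taken for a name from the list of things; names that differ only in an ending like _2 or _b are one class to them, and where a whole thing is asked for, a point or a joint stands for the part that bears it (a point fixed in the world has none). Each returns a list of dicts, best first, with "p" (0 to 1); they miss things now and then, are a little off and sometimes report something else, mostly with a low value. They report only what shows in the picture. A call takes as long as a camera call. They do not tell look-alikes from the thing itself.
- recognise(label, camera): "rect" ([centre column, centre row, width, height] in pixels, round what is visible of it).
Readings, each from a call of its own:
- robot.current_time_s(): time.
- robot.current_joint_positions(): joint angles.
- robot.current_dq(): joint speeds.
- robot.current_joint_torque(): joint torques, N m.
- robot.current_tool_pos(): TCP position.
- robot.current_eef_rot(): TCP orientation.
- robot.current_contact_force(): force on the tool from outside, world axes, zero at the start.
- robot.current_torque(): the same for the moment, N m.
- robot.current_finger_gap(): opening from 0.0 (shut) to 1.0 (fully open).
Only numpy, scipy, OpenCV 4.12 (cv2) and the standard library are available. Lean on these libraries where they do the work, as an engineer would, in place of code of your own. Each camera call takes 0.05 s, during which the arm holds its last target.

## Working session

There is one attempt and no reset: what is moved stays moved. The work goes in short steps, each a Python script; the robot and the scene stay as the last script left them, time stands still between calls to the robot, and variables do not carry over. Pictures are saved under pics/ and viewed, and the job is handed in when it is done.

```bash
ls; mkdir -p pics; python3 - <<'E'
from station import robot, fingers, vision, workorder, recognise
import cv2, numpy as np
print(robot.current_time_s(), robot.current_tool_pos(), robot.current_eef_rot(), robot.current_contact_force())
for n in ["side","top","wrist"]:
    im=vision.grab_frame(n); cv2.imwrite(f"pics/a_{n}.png",im[:,:,::-1])
    c=vision.calibration(n); print(n,{k:np.round(v,4).tolist() if not isinstance(v,str) else v for k,v in c.items()})
    for l in ["tamper","cradle","jar1"]:
        print(l,[(np.round(d["rect"]).tolist(),round(d["p"],2)) for d in recognise(l,n)])
print(robot.current_time_s())
E
```

```text
pics
0.0 [0.24179375 0.49323389 0.24722633] [-1.79866105e+02  4.50677853e-03  1.53886538e+02] [ 0.46711172 -0.27904348  0.0999926 ]
side {'mtx': [[414.988, 0.0, 254.458], [0.0, 414.988, 189.2581], [0.0, 0.0, 1.0]], 'extrinsics': [[0.9061, -0.4231, -0.001, -0.4721], [0.2846, 0.608, 0.7412, -0.1816], [-0.313, -0.6718, 0.6713, -1.1953], [0.0, 0.0, 0.0, 1.0]]}
tamper [([277.0, 218.0, 72.0, 33.0], 0.61)]
cradle [([234.0, 178.0, 45.0, 40.0], 0.87), ([153.0, 163.0, 40.0, 34.0], 0.7), ([217.0, 143.0, 41.0, 42.0], 0.62), ([253.0, 120.0, 32.0, 34.0], 0.56)]
jar1 [([360.0, 211.0, 27.0, 29.0], 0.89), ([328.0, 308.0, 32.0, 40.0], 0.77), ([183.0, 133.0, 22.0, 22.0], 0.66), ([339.0, 179.0, 21.0, 30.0], 0.61)]
top {'mtx': [[395.3295, 0.0, 256.5003], [0.0, 395.3295, 190.2826], [0.0, 0.0, 1.0]], 'extrinsics': [[0.0083, -1.0, 0.0024, -0.0057], [0.9884, 0.0086, 0.1514, -0.5354], [-0.1515, 0.0011, 0.9885, -1.0257], [0.0, 0.0, 0.0, 1.0]]}
tamper [([302.0, 193.0, 42.0, 82.0], 0.63), ([95.0, 234.0, 40.0, 27.0], 0.2)]
cradle [([121.0, 138.0, 55.0, 51.0], 0.91), ([145.0, 203.0, 50.0, 47.0], 0.85), ([138.0, 295.0, 49.0, 50.0], 0.78), ([211.0, 205.0, 47.0, 49.0], 0.66)]
jar1 [([281.0, 99.0, 26.0, 32.0], 0.88), ([238.0, 128.0, 25.0, 30.0], 0.74), ([335.0, 108.0, 30.0, 28.0], 0.69), ([97.0, 234.0, 37.0, 28.0], 0.66), ([428.0, 205.0, 36.0, 26.0], 0.56)]
wrist {'mtx': [[297.3186, 0.0, 250.4435], [0.0, 297.3186, 194.4602], [0.0, 0.0, 1.0]], 'T_tool_cam': [[-0.0001, 0.9618, 0.2739, 0.0687], [1.0, -0.0, 0.0005, -0.0003], [0.0005, 0.2739, -0.9618, -0.1258], [0.0, 0.0, 0.0, 1.0]]}
tamper []
cradle [([138.0, 223.0, 114.0, 85.0], 0.96), ([115.0, 365.0, 19.0, 20.0], 0.49)]
jar1 [([262.0, 302.0, 49.0, 53.0], 0.88)]
0.6
```

View pics/a_side.png

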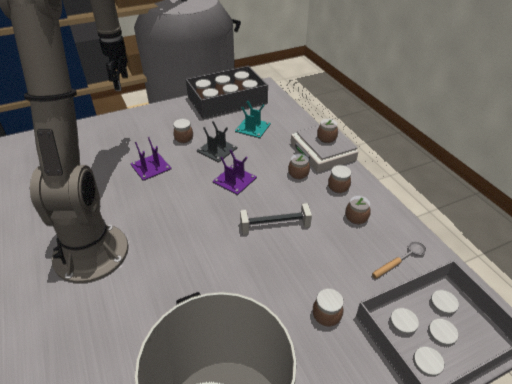

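View pics/a_top.png

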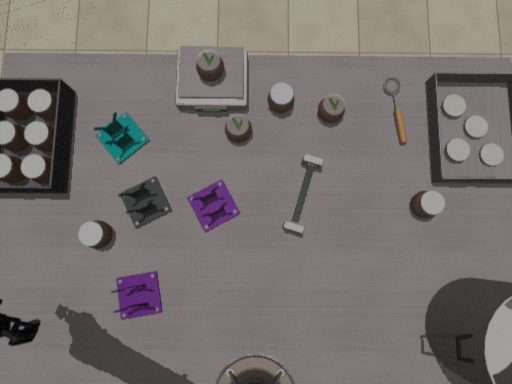

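View pics/a_wrist.png

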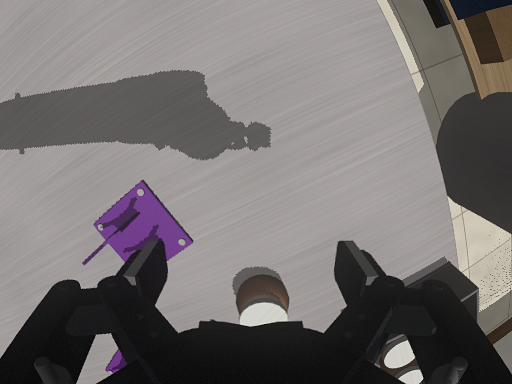

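The top view shows the dark cradle at (145,203), and the tamper with its feet at about (313,161) and (294,228). In the side view they are at (217,143), and at (245,220) to (306,216). The purple and turquoise ones are the look-alikes. I'll zoom in next.

```bash
python3 - <<'E'
import cv2, numpy as np
t=cv2.imread("pics/a_top.png"); s=cv2.imread("pics/a_side.png")
r=lambda im,x,y,w,h:cv2.resize(im[y:y+h,x:x+w],(400,300),interpolation=cv2.INTER_CUBIC)
cv2.imwrite("pics/b.png",np.vstack([np.hstack([r(t,105,172,80,60),r(t,253,148,120,90)]),np.hstack([r(s,177,113,80,60),r(s,227,188,100,75)])]))
E
```

```text
(no output)
```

View pics/b.png

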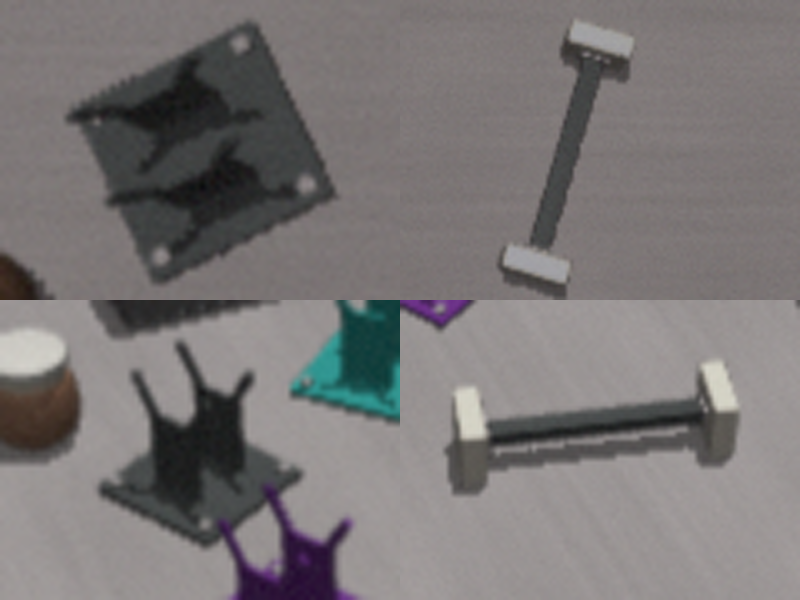

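```bash
cat > h.py <<'E'
from station import robot, fingers, vision, workorder, recognise
import cv2, numpy as np
from scipy.optimize import least_squares
from scipy.spatial.transform import Rotation as Rn
def proj(n,P):
    c=vision.calibration(n); K=np.array(c["mtx"]); E=np.array(c["extrinsics"])
    p=np.atleast_2d(P)@E[:3,:3].T+E[:3,3]; q=p*[1,-1,-1]; q=q@K.T; return q[:,:2]/q[:,2:]
def wproj(P,pos,rpy):
    c=vision.calibration("wrist"); K=np.array(c["mtx"]); T=np.array(c["T_tool_cam"])
    R=Rn.from_euler('xyz',rpy,degrees=True).as_matrix()
    pt=(np.atleast_2d(P)-pos)@R; pc=(pt-T[:3,3])@T[:3,:3]; q=pc*[1,-1,-1]
    rr=np.linalg.norm(q[:,:2],axis=1); th=np.arctan2(rr,q[:,2]); f=K[0,0]
    return K[:2,2]+(f*th/rr)[:,None]*q[:,:2]
def box(p,pts):  # local->world
    x,y,z,a=p; pts=np.array(pts,float); c,s=np.cos(a),np.sin(a)
    return np.c_[x+c*pts[:,0]-s*pts[:,1],y+s*pts[:,0]+c*pts[:,1],z+pts[:,2]]
E
python3 - <<'E'
from h import *
# tamper: foot top centres in top view & side view
t1=np.array([253+598/400*120*1-0,0])
T=lambda u,v:(253+(u-400)*0.3,148+v*0.3)
S=lambda u,v:(227+(u-400)*0.25,188+(v-300)*0.25)
TC=lambda u,v:(105+u*0.2,172+v*0.2); SC=lambda u,v:(177+u*.2,113+(v-300)*.2)
# tamper points: outer/inner top corners. local x toward far foot
loc=[];ob=[];vw=[]
def add(v,l,o): loc.append(l);ob.append(o);vw.append(v)
# far foot top corners (top view): top-left, top-right, bottom-right(inner), bottom-left
add("top",(.105,.027,.054),T(575,20)); add("top",(.105,-.027,.054),T(634,38))
add("top",(.085,.027,.054),T(566,40)); add("top",(.085,-.027,.054),T(629,60))
add("top",(-.085,.027,.054),T(506,245)); add("top",(-.085,-.027,.054),T(571,262))
add("top",(-.105,.027,.054),T(500,264)); add("top",(-.105,-.027,.054),T(566,284))
# side view
add("side",(-.105,.027,.054),S(455,390)); add("side",(-.085,.027,.054),S(478,388))
add("side",(-.105,-.027,.054),S(462,435)); add("side",(-.085,-.027,.054),S(487,428))
add("side",(.085,.027,.054),S(699,365)); add("side",(.105,.027,.054),S(722,362))
add("side",(.105,-.027,.054),S(737,408)); add("side",(.085,-.027,.054),S(714,412))
add("side",(.105,-.027,.0),S(732,455)); add("side",(-.085,-.027,0),S(485,483))
add("side",(-.105,-.027,0),S(460,487))
def fit(loc,ob,vw,p0):
    ob=np.array(ob); vw=np.array(vw)
    def r(p):
        W=box(p,loc); return np.concatenate([(proj(n,W[vw==n])-ob[vw==n]).ravel() for n in ("top","side") if (vw==n).any()])
    f=least_squares(r,p0,loss="soft_l1"); print(np.round(f.x,4),np.degrees(f.x[3]),"rms",np.sqrt(np.mean(r(f.x)**2))); print(np.round(r(f.x).reshape(-1,2),1).tolist()); return f.x
fit(loc,ob,vw,[.55,-.1,0,-.28])
loc=[];ob=[];vw=[]
h=.055
# cradle x along edge b, heading ~ 28deg (pointing up-left in image: far, left)
add("top",(h,h,.008),TC(72,118)); add("top",(h,-h,.008),TC(252,22)); add("top",(-h,h,.008),TC(158,282)); add("top",(-h,-h,.008),TC(335,195))
add("side",(-h,-h,.008),SC(207,540)); add("side",(h,-h,.008),SC(300,470)); add("side",(-h,h,.008),SC(100,487))
p=fit(loc,ob,vw,[.55,.3,0,.48])
tips=[(sx*.024,sy*.032,.103) for sx in(1,-1) for sy in (1,-1)]
print((proj("top",box(p,tips))-[105,172])*5); print((proj("side",box(p,tips))-[177,113])*5+[0,300])
W=box(p,[(0,0,.08)]);print(W)
E
```

```text
[ 0.5295 -0.1273 -0.0019 -0.2926] -16.764703294531927 rms 0.8179315167959874
[[-0.5, -1.3], [1.0, -0.9], [0.2, -0.4], [0.5, -0.6], [0.2, -1.8], [0.3, -0.8], [-0.2, -0.3], [-0.3, -0.1], [-1.7, -0.6], [-0.8, -0.8], [-1.3, 1.1], [-0.7, 2.1], [-1.0, -0.8], [-0.3, -0.7], [0.2, 0.4], [-0.6, 0.1], [-0.1, 1.0], [-0.0, 0.7], [-0.4, 0.4]]
[ 0.5048  0.3051 -0.0021  0.4976] 28.511943061898673 rms 0.7492103303031858
[[0.1, -1.5], [-0.2, -0.6], [-0.1, 0.7], [0.5, -0.6], [-0.6, 0.5], [-0.3, -0.1], [-1.8, 0.2]]
[[ 75.9195138  116.14600799]
 [189.90488897  57.73969339]
 [116.31799721 199.38267417]
 [230.83844334 140.21533521]]
[[175.06487301 342.50639869]
 [242.6929187  371.5796402 ]
 [131.2801136  372.11579372]
 [199.38564335 402.32913034]]
[[0.50476508 0.30505478 0.07785632]]
```

```bash
python3 - <<'E'
from h import *
q0=robot.current_joint_positions()
for nm,p,y0 in (("tamp",(.5295,-.1273),-16.8),("crad",(.505,.305),28.5)):
  for dy in (0,180):
    for z in (.025,.08,.2):
      q=robot.inverse_kinematics([*p,z],[180,0,y0+dy]); print(nm,y0+dy,z,None if q is None else np.round(q,0))
# jars / lookalikes on ground
def gnd(n,uv,z):
    f=least_squares(lambda a:(proj(n,[[a[0],a[1],z]])-uv).ravel(),[.5,0]); return np.round(f.x,3)
vision.grab_frame("top")
for d in recognise("jar1","top"): print("jar",d["rect"],d["p"],gnd("top",d["rect"][:2],.035))
for d in recognise("cradle","top"): print("cr",d["rect"],d["p"],gnd("top",d["rect"][:2],.008))
E
```

```text
tamp -16.8 0.025 [-21.  38.  47. 104. -34.  53. -66.]
tamp -16.8 0.08 [-26.  36.  55. 102. -33.  60. -66.]
tamp -16.8 0.2 [-27.  26.  54.  93. -22.  72. -75.]
tamp 163.2 0.025 [-17.  35.  39. 104. -28.  51. 109.]
tamp 163.2 0.08 [-19.  31.  42. 101. -24.  57. 106.]
tamp 163.2 0.2 [-22.  24.  47.  93. -18.  71. 101.]
crad 28.5 0.025 [-51.  36.  26.  96. -19.  52. -79.]
crad 28.5 0.08 [-52.  32.  27.  94. -17.  58. -81.]
crad 28.5 0.2 [-53.  26.  29.  85. -13.  72. -84.]
crad 208.5 0.025 [-33.  34.   1.  95.  -1.  50.  86.]
crad 208.5 0.08 [-34.  30.   1.  93.  -1.  57.  86.]
crad 208.5 0.2 [-35.  24.   2.  85.  -1.  71.  87.]
jar [281.9, 98.2, 28.8, 31.6] 0.92 [ 0.799 -0.07 ]
jar [332.9, 108.9, 27.0, 29.3] 0.9 [ 0.769 -0.213]
jar [95.3, 233.8, 38.7, 31.2] 0.72 [0.415 0.427]
jar [428.6, 204.4, 32.1, 25.9] 0.62 [ 0.502 -0.466]
jar [237.6, 128.6, 25.1, 30.6] 0.57 [0.709 0.053]
cr [142.5, 204.3, 49.4, 47.8] 0.72 [0.499 0.314]
cr [120.2, 137.2, 57.7, 50.9] 0.6 [0.69  0.387]
cr [212.2, 205.8, 47.9, 52.2] 0.55 [0.496 0.121]
cr [140.2, 296.1, 45.3, 48.1] 0.55 [0.252 0.307]
```

```bash
python3 - <<'E'
from h import *
robot.move_to([.505-.06*.879,.305-.06*.477,.25],[180,0,28.5])
print(robot.current_time_s()); p=robot.current_tool_pos();o=robot.current_eef_rot()
im=vision.grab_frame("wrist");cv2.imwrite("pics/c_w.png",im[:,:,::-1]); print(p,o)
a=np.radians(-16.8)
robot.move_to([.5295-.06*np.cos(a),-.1273-.06*np.sin(a),.2],[180,0,-16.8])
print(robot.current_time_s()); p=robot.current_tool_pos();o=robot.current_eef_rot()
im=vision.grab_frame("wrist");cv2.imwrite("pics/t_w.png",im[:,:,::-1]); print(p,o, robot.current_contact_force(),robot.current_torque())
E
```

```text
2.0917
[0.4515575  0.27759453 0.24989201] [-1.79946437e+02  1.26945076e-02  2.86603546e+01]
3.5917
[ 0.47291777 -0.10779706  0.19992863] [-1.79939851e+02  2.48344059e-03 -1.65677285e+01] [ 0.55414801  1.53403286 -0.00786595] [0.0110417  0.01083052 0.01219246]
```

View pics/c_w.png

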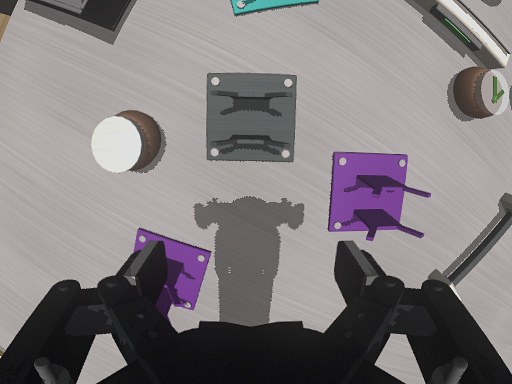

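View pics/t_w.png

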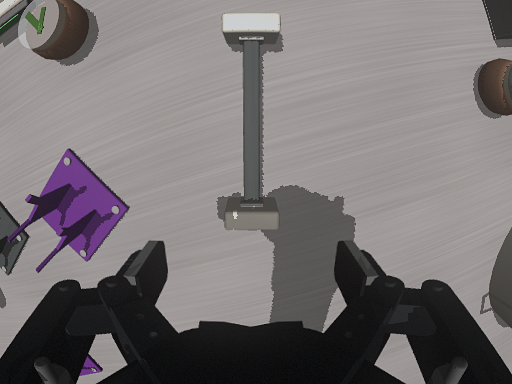

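The wrist views show the dark cradle's base corners at (208,73), (296,75), (207,161) and (294,162). The tamper's bar runs down columns 244–262 from row 40 to row 203, and its top foot's upper face spans (222..280, 14..32).

```bash
python3 - <<'E'
from h import *
im=cv2.imread("pics/t_w.png"); c=cv2.imread("pics/c_w.png")
cv2.imwrite("pics/d.png",np.hstack([cv2.resize(im[0:240,205:300],None,fx=2.5,fy=2.5,interpolation=cv2.INTER_CUBIC),cv2.resize(c[60:180,195:310],None,fx=4.8,fy=4.8)])[:600,:800])
P1=([0.4515575,0.27759453,0.24989201],[-179.946,.0127,28.66]); P2=([0.47291777,-0.10779706,0.19992863],[-179.94,.0025,-16.568])
h=.055
loc=[(h,h,.008),(h,-h,.008),(-h,h,.008),(-h,-h,.008)];ob=np.array([(208,73),(296.5,75),(207,161),(294,162)])
for z in (None,0):
  g=(lambda p:p) if z is None else (lambda p:[p[0],p[1],0,p[2]])
  f=least_squares(lambda p:(wproj(box(g(p),loc),*P1)-ob).ravel(),[.505,.305,0,.498] if z is None else [.505,.305,.498])
  print(np.round(f.x,4),np.degrees(f.x[-1]),np.round(f.fun,1))
pb=[*f.x[:2],0,f.x[2]]
tips=[(sx*.024,sy*.032,.103) for sx in(1,-1) for sy in (1,-1)]
print(np.round(wproj(box(pb,tips),*P1)))
loc=[(.105,.027,.054),(.105,-.027,.054),(.085,.027,.054),(.085,-.027,.054),(.085,.008,.035),(.085,-.008,.035),(-.085,.008,.035),(-.085,-.008,.035),(-.085,.027,.054),(-.085,-.027,.054)]
ob=np.array([(223,14),(280,14),(222,32),(280,32),(244,40),(262.5,40),(244,203),(262,203),(226,198),(277,199)])
f=least_squares(lambda p:(wproj(box(p,loc),*P2)-ob).ravel(),[.5295,-.1273,0,-.29],loss="soft_l1")
print(np.round(f.x,4),np.degrees(f.x[-1]));print(np.round(wproj(box(f.x,loc),*P2)-ob,1).tolist())
E
```

```text
Traceback (most recent call last):
ValueError: all the input array dimensions except for the concatenation axis must match exactly, but along dimension 0, the array at index 0 has size 600 and the array at index 1 has size 576
```

```bash
python3 - <<'E'
from h import *
im=cv2.imread("pics/t_w.png"); c=cv2.imread("pics/c_w.png")
cv2.imwrite("pics/d.png",np.hstack([cv2.resize(im[0:240,205:300],(238,600),interpolation=cv2.INTER_CUBIC),cv2.resize(c[60:180,195:307],(560,600))]))
P1=([0.4515575,0.27759453,0.24989201],[-179.946,.0127,28.66]); P2=([0.47291777,-0.10779706,0.19992863],[-179.94,.0025,-16.568])
h=.055
loc=[(h,h,.008),(h,-h,.008),(-h,h,.008),(-h,-h,.008)];ob=np.array([(208,73),(296.5,75),(207,161),(294,162)])
for z in (None,0):
  g=(lambda p:p) if z is None else (lambda p:[p[0],p[1],0,p[2]])
  f=least_squares(lambda p:(wproj(box(g(p),loc),*P1)-ob).ravel(),[.505,.305,0,.498] if z is None else [.505,.305,.498])
  print(np.round(f.x,4),np.degrees(f.x[-1]),np.round(f.fun,1))
pb=[*f.x[:2],0,f.x[2]]
tips=[(sx*.024,sy*.032,.103) for sx in(1,-1) for sy in (1,-1)]
print(np.round(wproj(box(pb,tips),*P1)))
loc=[(.105,.027,.054),(.105,-.027,.054),(.085,.027,.054),(.085,-.027,.054),(.085,.008,.035),(.085,-.008,.035),(-.085,.008,.035),(-.085,-.008,.035),(-.085,.027,.054),(-.085,-.027,.054)]
ob=np.array([(223,14),(280,14),(222,32),(280,32),(244,40),(262.5,40),(244,203),(262,203),(226,198),(277,199)])
f=least_squares(lambda p:(wproj(box(p,loc),*P2)-ob).ravel(),[.5295,-.1273,0,-.29],loss="soft_l1")
print(np.round(f.x,4),np.degrees(f.x[-1]));print(np.round(wproj(box(f.x,loc),*P2)-ob,1).tolist())
E
```

```text
[ 0.5078  0.3067 -0.0022  0.4819] 27.611538999521336 [-0.6  0.3  0.4  0.1  0.2 -0.5 -0.1  0.1]
[0.5079 0.3067 0.4819] 27.611519681927287 [-0.8  0.1  0.7 -0.2 -0.1 -0.2  0.2  0.3]
[[217.  93.]
 [287.  94.]
 [216. 145.]
 [286. 146.]]
[ 0.533  -0.1276 -0.0142 -0.2863] -16.401724946067986
[[0.4, 0.2], [-0.2, 0.1], [1.3, 1.1], [0.1, 1.0], [-0.3, -2.6], [-2.9, -2.6], [0.6, -4.0], [-2.5, -4.1], [-0.5, 6.4], [1.8, 5.3]]
```

View pics/d.png

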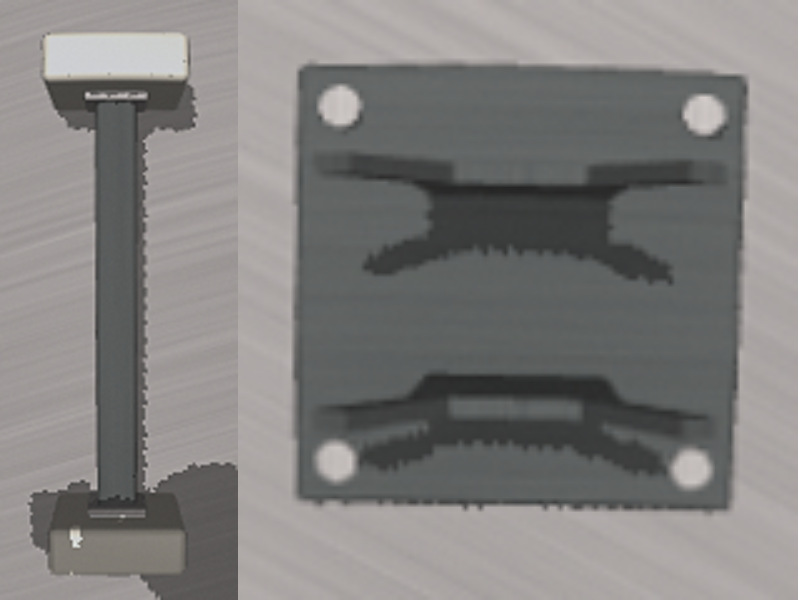

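```bash
python3 - <<'E'
from h import *
P2=([0.47291777,-0.10779706,0.19992863],[-179.94,.0025,-16.568])
loc=[(.105,.027,.054),(.105,-.027,.054),(.085,.027,.054),(.085,-.027,.054),(-.105,.027,.054),(-.105,-.027,.054),(-.085,.027,.054),(-.085,-.027,.054)]
ob=np.array([(223,13.5),(280,13.5),(222.5,31.5),(280,31.5),(224.7,229.5),(279,229.5),(225.3,212),(279,212)])
for fx in (0,1):
  g=lambda p:[p[0],p[1],0 if fx else p[2],p[3]]
  f=least_squares(lambda p:(wproj(box(g(p),loc),*P2)-ob).ravel(),[.5295,-.1273,0,-.29])
  print(np.round(f.x,4),np.degrees(f.x[-1]));print(np.round(f.fun.reshape(-1,2),1).tolist())
E
```

```text
[ 0.5303 -0.1265 -0.0018 -0.286 ] -16.387889597703957
[[-1.1, -0.6], [0.8, -0.7], [-0.7, 1.2], [1.1, 1.1], [0.2, 0.5], [0.0, 0.3], [-1.0, -0.9], [0.6, -1.0]]
[ 0.5304 -0.1265 -0.0012 -0.286 ] -16.387904791891707
[[-1.3, -1.2], [1.0, -1.3], [-0.9, 0.7], [1.3, 0.5], [0.1, 1.2], [0.2, 1.0], [-1.2, -0.3], [0.8, -0.5]]
```

```bash
python3 - <<'E'
from h import *
x,y,yaw=.530,-.1267,-16.5
robot.move_to([x,y,.12],[180,0,yaw])
robot.line_to([x,y,.026],velocity=.15)
robot.pause(.2); print(robot.current_time_s(),robot.current_tool_pos(),robot.current_eef_rot(),robot.current_contact_force(),robot.current_torque())
fingers.gripper_to(0.0,80)
robot.pause(.2); f0=robot.current_contact_force();m0=robot.current_torque()
print(robot.current_time_s(),robot.current_finger_gap()*85,f0,m0)
robot.line_to([x,y,.030],velocity=.02)
robot.pause(.3);f1=robot.current_contact_force();m1=robot.current_torque()
print(robot.current_time_s(),robot.current_tool_pos(),f1,m1)
print("df",f1-f0,"dm",m1-m0)
cv2.imwrite("pics/e.png",vision.grab_frame("side")[160:270,200:350,::-1].repeat(4,0).repeat(4,1))
E
```

```text
5.1 [ 0.53091449 -0.12696444  0.02718518] [-1.79978531e+02 -1.35251690e-01 -1.64939156e+01] [-0.04229881  0.25706664 -0.20505407] [0.01755108 0.03558533 0.02308657]
5.9417 14.228224612397685 [-1.25898712  2.10190974  3.89439028] [0.40873127 0.2345625  0.09756949]
6.5917 [ 0.52974222 -0.12669481  0.02974216] [-0.25170131  0.39287887 -6.85930499] [0.05021034 0.27914384 0.02464922]
df [  1.0072858   -1.70903087 -10.75369527] dm [-0.35852093  0.04458135 -0.07292027]
```

View pics/e.png

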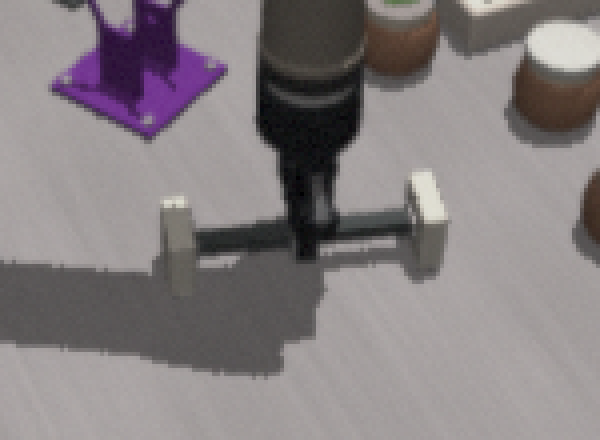

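The full weight is on the sensor (6.7 N, about 0.68 kg). The moment puts the balance point about 37 mm toward the far foot. I'll set it down and shift the grip.

```bash
python3 - <<'E'
from h import *
x,y,yaw=.530,-.1267,-16.5
a=np.radians(yaw);u=np.array([np.cos(a),np.sin(a)])
robot.line_to([x,y,.026],velocity=.03)
fingers.gripper_to(0.6,80)
x2,y2=np.array([x,y])+.037*u
robot.line_to([x2,y2,.026],velocity=.06)
robot.pause(.2); fr=robot.current_contact_force();mr=robot.current_torque()
fingers.gripper_to(0.0,80)
robot.line_to([x2,y2,.033],velocity=.03)
robot.pause(.3);f1=robot.current_contact_force();m1=robot.current_torque()
d=f1-fr;m=m1-mr
print(robot.current_time_s(),robot.current_tool_pos(),"df",d,"dm",m,"off",(m[0]*-u[1]+m[1]*u[0])/-d[2], robot.current_finger_gap()*85)
cv2.imwrite("pics/f.png",vision.grab_frame("side")[160:270,200:350,::-1].repeat(4,0).repeat(4,1))
E
```

```text
9.4333 [ 0.56534272 -0.13718032  0.0327912 ] df [-0.71520911  0.24767488 -7.05066575] dm [0.09017158 0.00395173 0.02383392] off 0.00416969307676579 14.552075793653444
```

View pics/f.png

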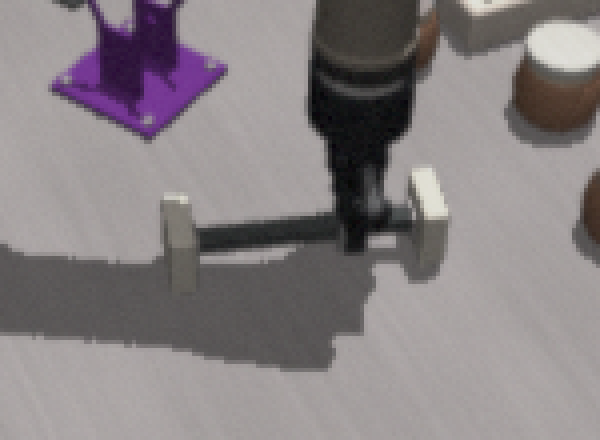

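```bash
python3 - <<'E'
from h import *
yaw=-16.5
a=np.radians(yaw);u=np.array([np.cos(a),np.sin(a)])
x2,y2=np.array([.530,-.1267])+.037*u
robot.line_to([x2,y2,.06],velocity=.05); robot.pause(.2)
print(robot.current_contact_force(),robot.current_torque())
cv2.imwrite("pics/g1.png",vision.grab_frame("side")[130:260,180:360,::-1].repeat(4,0).repeat(4,1))
robot.line_to([x2,y2,.2],velocity=.12); robot.pause(.3)
print(robot.current_time_s(),robot.current_contact_force(),robot.current_torque())
cv2.imwrite("pics/g2.png",vision.grab_frame("side")[130:260,180:360,::-1].repeat(4,0).repeat(4,1))
E
```

```text
[ 0.79912061 -1.35162947 -6.40349121] [ 0.04905733 -0.01791865  0.03540317]
12.0417 [-0.02512129 -0.27522075 -7.04136075] [-0.06456405 -0.0012813   0.00607062]
```

View pics/g1.png

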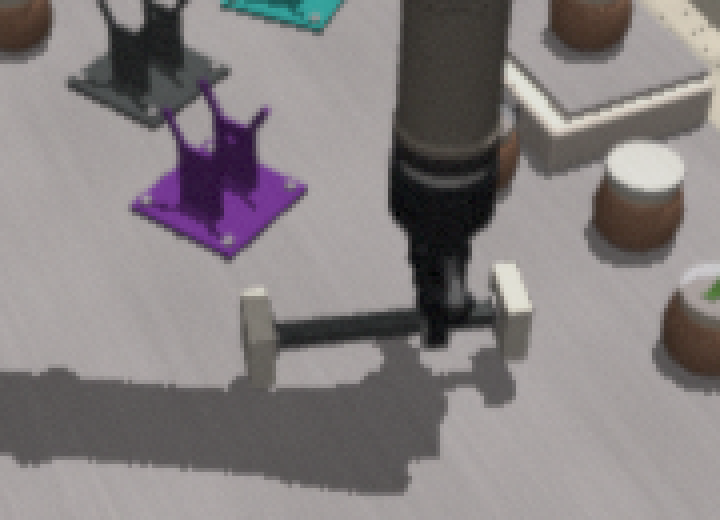

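View pics/g2.png

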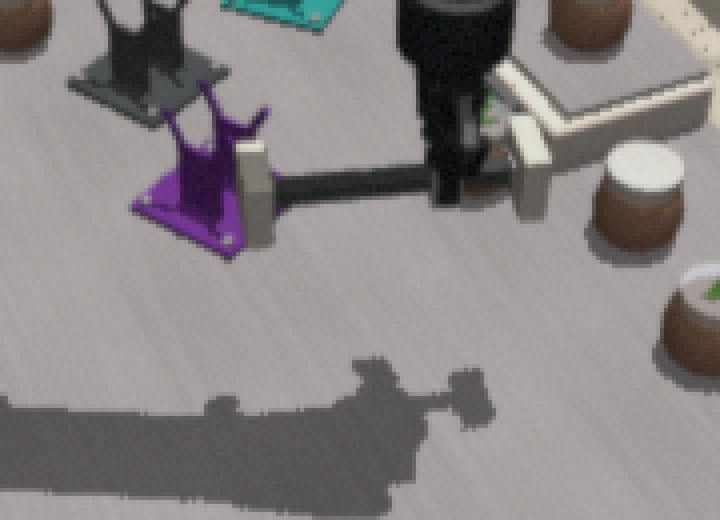

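The tamper hangs level in both side pictures: left foot at about (255,195) and right foot at about (532,165) in the second one, with the residual moment about zero. Next I'll carry it over the cradle.

```bash
python3 - <<'E'
from h import *
yaw=27.8;a=np.radians(yaw);u=np.array([np.cos(a),np.sin(a)])
x,y=np.array([.5075,.3064])
robot.line_to([x,y,.2],[180,0,yaw],velocity=.15)
robot.line_to([x,y,.15],velocity=.1)
robot.pause(.3)
print(robot.current_time_s(),robot.current_tool_pos(),robot.current_eef_rot(),robot.current_contact_force(),robot.current_torque())
cv2.imwrite("pics/h_s.png",vision.grab_frame("side")[70:200,140:320,::-1].repeat(4,0).repeat(4,1))
cv2.imwrite("pics/h_t.png",vision.grab_frame("top")[120:270,50:250,::-1].repeat(4,0).repeat(4,1))
cv2.imwrite("pics/h_w.png",vision.grab_frame("wrist")[:,:,::-1])
E
```

```text
16.175 [0.50788886 0.30657966 0.15068289] [-1.79989655e+02 -7.24649429e-02  2.78003183e+01] [-0.10332325  0.56476104 -6.20011844] [ 0.00482573 -0.01778329 -0.00118387]
```

View pics/h_s.png

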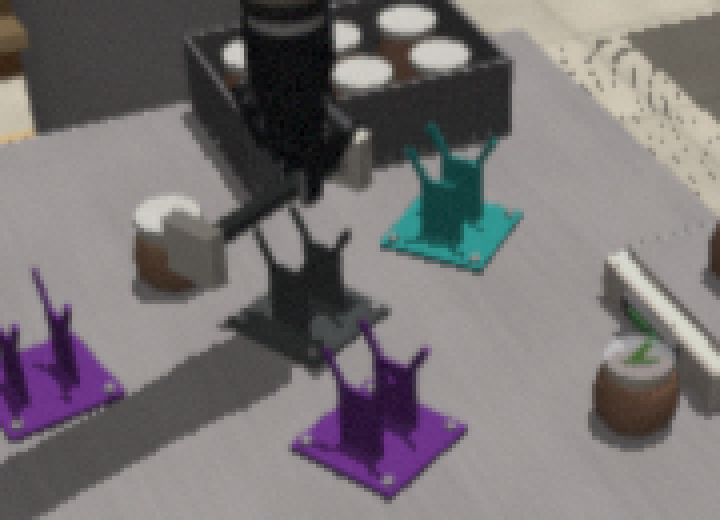

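View pics/h_t.png

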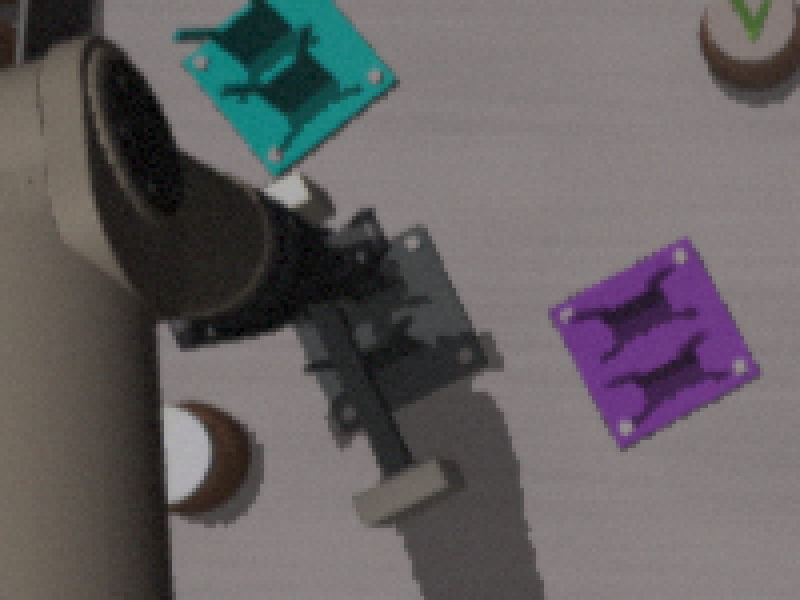

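View pics/h_w.png

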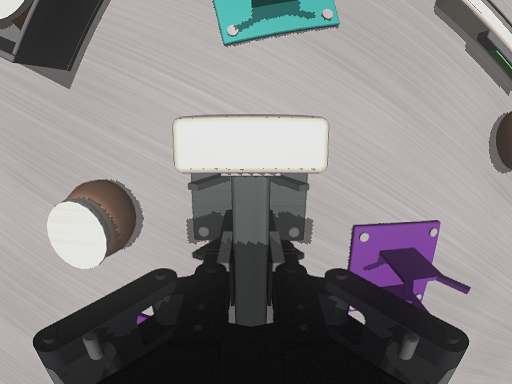

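The wrist view shows the bar (columns 232–270) centred between the cradle's prongs (190–308) and parallel to the base. The turquoise look-alike and jar5 are clear of it. I'll lower it now.

```bash
python3 - <<'E'
from h import *
x,y=.5075,.3064
s=robot.line_to([x,y,.095],velocity=.08,f_stop=12)
print(s,robot.current_tool_pos())
if not s:
    robot.pause(.2)
    s=robot.line_to([x,y,.0765],velocity=.02,f_stop=5.5)
    robot.pause(.2)
    print(s,robot.current_time_s(),robot.current_tool_pos(),robot.current_contact_force(),robot.current_torque())
cv2.imwrite("pics/i_s.png",vision.grab_frame("side")[70:200,140:320,::-1].repeat(4,0).repeat(4,1))
cv2.imwrite("pics/i_w.png",vision.grab_frame("wrist")[:,:,::-1])
E
```

```text
False [0.50803731 0.30655996 0.09539958]
True 18.3 [0.50721548 0.30631499 0.07919565] [ 0.08360597 -0.19492758  6.74829624] [-0.06932774  0.00112661 -0.00443439]
```

View pics/i_s.png

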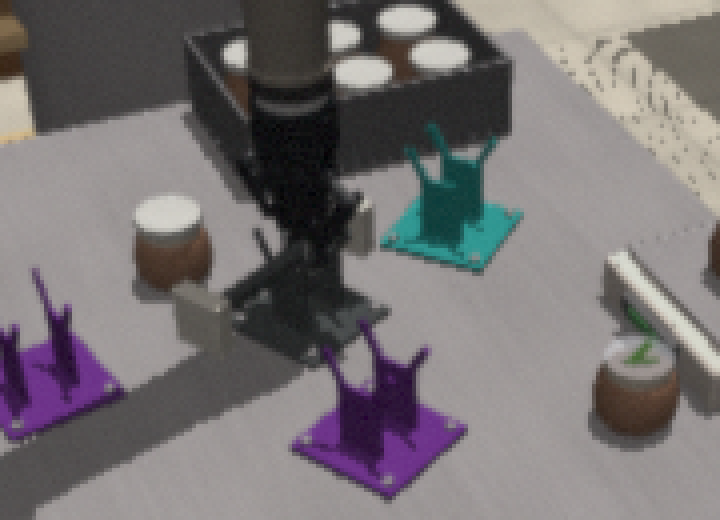

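View pics/i_w.png

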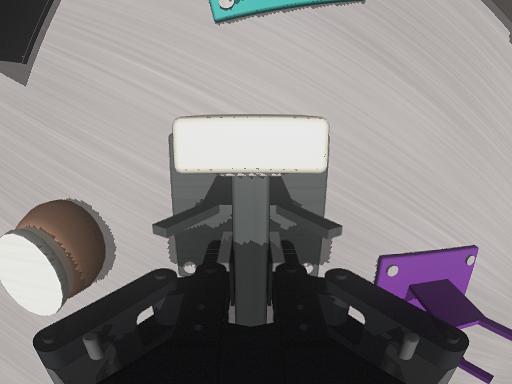

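It touched down at TCP z = 0.0792, against a predicted 0.079. The wrist view shows the bar centred between the far plate's prongs (155–340). Releasing.

```bash
python3 - <<'E'
from h import *
x,y=.5075,.3064
fingers.gripper_to(0.28)
robot.pause(.3); print(robot.current_finger_gap(),robot.current_contact_force())
cv2.imwrite("pics/j_w0.png",vision.grab_frame("wrist")[:,:,::-1])
fingers.gripper_to(0.6)
robot.line_to([x,y,.16],velocity=.06)
a=np.radians(27.8)
robot.line_to([x-.08*np.cos(a),y-.08*np.sin(a),.25],velocity=.15)
robot.pause(.2)
print(robot.current_time_s(),robot.current_tool_pos(),robot.current_eef_rot())
cv2.imwrite("pics/j_w.png",vision.grab_frame("wrist")[:,:,::-1])
s=vision.grab_frame("side");cv2.imwrite("pics/j_side.png",s[:,:,::-1])
cv2.imwrite("pics/j_s.png",s[70:200,140:320,::-1].repeat(4,0).repeat(4,1))
E
```

```text
0.28236654098290764 [ 0.17643301 -0.33142288 -0.37444996]
22.075 [0.43669586 0.2689975  0.24911437] [179.92960332   0.50558932  27.79861383]
```

View pics/j_w.png

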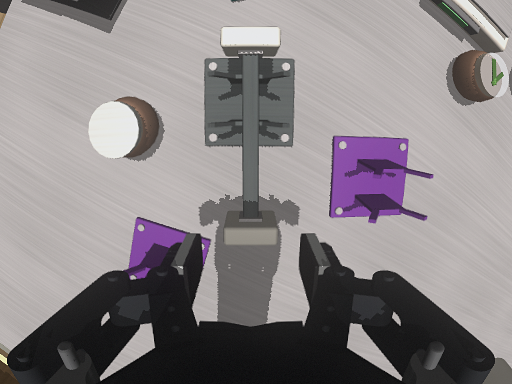

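View pics/j_s.png

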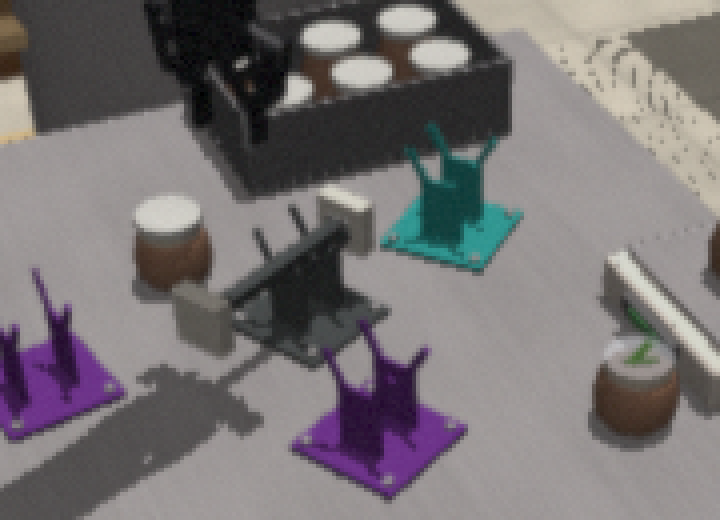

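The released bar lies across both forks in both views: feet at about (250,40) and (250,230) in the wrist view, and both clear of the bench in the side view. A quick numeric check comes before handing in.

```bash
python3 - <<'E'
from h import *
P=([0.43669586,0.2689975,0.24911437],[179.92960332,.50558932,27.79861383])
hz=.027
lw=[(.105,.027,hz),(.105,-.027,hz),(.085,.027,hz),(.085,-.027,hz),(-.105,.027,hz),(-.105,-.027,hz),(-.085,.027,hz),(-.085,-.027,hz)]
ow=np.array([(221.5,27.5),(280.5,27.5),(222,46),(280,46),(225,244),(277,244),(223.5,229),(277.5,228)])
S=lambda u,v:(140+u/4,70+v/4)
ls=[(-.105,.027,hz),(-.105,-.027,hz),(-.105,.027,-hz),(-.105,-.027,-hz),(.085,-.027,-hz),(.105,-.027,hz),(.105,-.027,-hz),(.085,.027,hz)]
os=np.array([S(172,285),S(228,307),S(178,335),S(228,356),S(352,250),S(374,202),S(373,250),S(318,188)])
def W(p,l): return np.array(l)@Rn.from_euler('ZY',[p[3],p[4]]).as_matrix().T+p[:3]
r=lambda p:np.concatenate([(wproj(W(p,lw),*P)-ow).ravel(),(proj("side",W(p,ls))-os).ravel()])
f=least_squares(r,[.47,.29,.08,.485,0],loss="soft_l1")
print(np.round(f.x,4),np.degrees(f.x[3:]),np.round(r(f.x),1))
d=f.x[:2]-[.5075,.3064];c,s=np.cos(.485),np.sin(.485);print("along",d@[c,s],"across",d@[-s,c])
a=recognise("jar1","side");print([np.round(q["rect"]).tolist() for q in a])
E
```

```text
[0.476  0.2881 0.0784 0.4858 0.0137] [27.83314709  0.78270526] [-0.7 -1.5  0.4 -1.5 -1.3  0.5  1.1  0.5 -1.   1.2  0.9  1.1 -0.2 -2.3
  1.1 -1.4 -1.   0.2 -3.5  0.4 -0.9  0.4 -2.   0.9  2.2  2.7 -0.3 -0.
  0.4  0.4 -1.   0.9]
along -0.03637174698031653 across -0.0015483120805796736
[[360.0, 209.0, 24.0, 28.0], [339.0, 179.0, 26.0, 26.0], [183.0, 131.0, 21.0, 24.0], [300.0, 167.0, 23.0, 22.0]]
```

```bash
python3 - <<'E'
from h import *
print(robot.current_contact_force(),robot.current_time_s()); workorder.close_job()
E
```

```text
[-0.36530499 -0.08676216  0.29278572] 22.225
the job is handed in; nothing more can be done
```

The tamper is lying level across both forks of the dark cradle, with both feet clear of the bench. I let go of it and handed the job in at about 22 s; no verdict is reported.

**What I did:** A 4 mm trial lift at the bar's middle showed about 0.68 kg, with the balance point about 37 mm towards the far foot. I shifted the grip 37 mm that way. It then lifted level with almost no remaining moment. I carried it at 0.2 m and lowered it into the slots, where it touched down at TCP height 79.2 mm (79 mm expected). I laid it with the long, light end towards the robot, away from the turquoise look-alike. After letting go I backed the arm away.

**Last checks, after release (camera fit):**

| Check | Measured | Limit |
|---|---|---|
| Across the cradle | −1.5 mm | ±12 mm |
| Along the cradle | −36 mm | ±62 mm |
| Bar axis height | 78.4 mm | 80 ± 7 mm |
| Heading error | about 0° | 14° |
| Tilt | 0.8° | about 4.5° |

- **Contact:** the force on the tool was about zero and the arm was clear of everything.
- **Jars:** the side camera's network found three jars it had also found at the start, within about 2 pixels of where they were. It gave no before-and-after match for jar1 or for the open jar further out, between the tamper and the cradle (jar4). I saw no sign of either being touched.
- **Disagreement:** the calibrated views differed by about 2–3 mm and 1° on the cradle's pose. I placed the bar using mostly the closer wrist view.

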